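# Seat a shoe heel's top piece and prove it with a pull test

### The arm

A 6-joint arm with a two-finger parallel gripper is mounted at the origin on the work surface. World frame = base frame: x ahead of the robot, y to its left, z up, the work surface at z = 0. Lengths are in m, angles in degrees, forces in N, time in s.
With the tool pointing down it reaches from about 0.4 to 0.825 m from the base axis. Payload 7 kg.
Tool frame: the origin (TCP) lies at the very end of the fingers, on their centre line; the grasp point (between the pads) lies r.grip_depth behind it (r.grip_depth is the distance from the TCP to the grasp point, in m); z points along the fingers, y is the direction in which the jaws open and shut (so a half turn about z gives the same grasp; the last joint's range is limited). The gripper opens to 88 mm and grips with 3 to 60 N. Pads are 19 mm wide; open, the fingers measure 130 mm over their backs; the gripper's body (78 mm by 193 mm) begins 47 mm behind the grasp point.
Start: joints at [-50.701, 20.546, 0.682, 0, -70.136, -16.507], TCP at [0.261, -0.622, 0.227] pointing down, gripper open.
Joint ranges: [-176.03, 176.03], [-82.01, 121.73], [-58.28, 71.71], [-173.87, 95.51], [-174.79, -0.11], [-173.66, 173.66]. Speed limits (degrees/s): [136.94, 136.94, 172.46, 180, 180, 180].

### API

Orientations are given as [roll, pitch, yaw] about the fixed x, y, z axes, in that order (R = Rz(yaw) Ry(pitch) Rx(roll)).
In Python, from plant import r gives the robot as it stands. The module is installed in compiled form; this text tells all that it offers.
- The arm moves only by the tool step_arm, never from a script. Its argument "increments" is a list of rows, each a list of 3 entries, a list of its own where there are three numbers: the shift along the tool's x, y, z in m, then the turn, a rotation vector about the tool's x, y, z in rad, then the closure, from 0 (fully open) to 1 (shut). In form: [[[x, y, z], [wx, wy, wz], grip], ...]. A call has 1 to 10 rows; each row is the pose to reach, as a shift and turn from the pose commanded when the call began, along the tool's axes at that moment; what a row does not reach only later rows make up. A row lasts 1/10 s, in which the tool goes at most 50 mm and 8.59 degrees, less where a joint would pass 70% of its speed; a pose out of reach is approached as far as the arm can. A call with a gripper value outside its range is refused whole. The fingers move at their own pace and stop on an object; "force" is the grip in N (left out, the last holds). Time passes only in rows, so rows that repeat a pose let the fingers close. It gives the time, the measured TCP pose, the force and the opening at its end, in the units of the state.
- r.get_state(): the state, without advancing time (a new reading comes with each control period).
- r.capture(name): name is "scene" or "top"; returns a dict with "color" (384x512x3 uint8, red, green, blue), "intrinsics" (3x3 intrinsics, pixels), "k1" (the pictures are not rectified: a ray, as slopes to the right and down, at radius r is drawn at 1 + k1 r^2 times it, then the intrinsics apply), "rvec" (rotation vector, rad) and "tvec" (3), from world to camera coordinates, as OpenCV has them. Camera axes: x right, y down, z forward; pixel columns grow to the right and rows downward; lengths in m; the calibration is good to about 2 mm. A picture is of the moment at which its call begins. There is no depth.
- r.close_job(): hands the job in, once; it reports no verdict.
The state is a dict: "time_s": time; "joints": joint angles; "qd": joint speeds; "joint_torque": joint torques, N m; "tcp_pos": TCP position; "eef_rot": TCP orientation; "contact_force": force on the tool from outside, world axes, zero at the start; "moment": the same for the moment, N m; "gripper_width": finger opening in m.
Only numpy, scipy, OpenCV 4.12 (cv2) and the standard library are available. Lean on these libraries where they do the work, as an engineer would, in place of code of your own. Each camera call takes 0.05 s, during which the arm holds its last target.

### The job

A heel stands upside down in the blue pull tester with its black top piece not quite home. Press the top piece down until it is fully home, firmly but without hammering it, then grip it and pull it upwards until the gauge needle stands in the green zone, never in the red, and keep it there for two seconds. Ease the pull off until the needle is back at zero before you let go, and leave the top piece fully home and everything else on the bench as it is.

Things in the scene. Friction and masses are not known exactly. Their poses are not given: they have to be found in the camera images.
- toppiece_center (a point): centre of the heel's black top piece in the tester: a block 28 mm (its x) by 24 mm (its y) by 16 mm high (z, up), flat top, on a brass dowel pressed into the heel. Its axes are the tester's axes. The heel's neck below it is 16 mm thick, 15 mm long, then widens to 44 mm, 54 mm under the top piece; fingertips that reach past the underside of the top piece have room there. The wine-red heel itself is clamped in the nest
- toppiece (a joint): how far the top piece stands proud of the heel, m: 0 fully home (fully pulled out at 0.014). At the start it stands 3 to 7 mm proud. Its dowel is a press fit: it slides only when more than about 16 N is put on it, either way, and stays where it is left; at home it stops
- nest (a joint): how far the aluminium nest that carries the heel is lifted, m: 0 down (at most 0.03). The nest (a 76 by 80 mm plate) moves only up and down in the tester. Lifting it takes about 2 N, and a pull first lifts it freely by an unknown slack of 1 to 10 mm (different each time, set by the tester's adjuster) before the gauge spring begins to resist
- buffer (a joint): the rubber buffer under the nest, m: 0 unloaded, negative when pressed down; it starts to give at about 6 N and gives 1 mm per 10 N more, so -0.002 is a firm 26 N press and -0.004 (46 N) is too much for the heel. The nest and heel sink with it
- gauge (a joint): angle of the red needle of the tester's dial, rad, clockwise seen from above: 0 at rest, 0.15 rad per newton of pull beyond the nest's own weight; once the slack is taken up each millimetre of lift adds 0.3 rad (2 N). Black marks every 2 N from zero; green zone 1.2 to 1.8 rad (8 to 12 N), red zone from 2.1 rad (14 N), stop at 2.6 rad. The needle stands 2 to 11 mm above the dial face. At rest it points to the tester's -y, at 1.57 rad to its -x
- dial (a point): centre of the dial, 92 mm across, set on the tester 105 mm from the heel's axis on the tester's +x side, tilted so that its face looks up and 0.5 rad towards that side; 58 mm above the bench
- tester: the fixed blue pull tester: base 235 mm (x, from -80 to +155 mm) by 110 mm (y) by 30 mm high; origin on the bench under the heel's axis, z up, x from the heel to the dial. A slim steel frame 30 mm wide (y) and 111 mm high stands 45 to 75 mm from the heel's axis on the -x side and holds the gauge's plunger. The nest's top is 46 mm and the top piece's underside, when home, 106 mm above the bench
- rack: fixed wooden block 100 by 130 by 34 mm with two finished heels like the one in the tester, whose top pieces are home (tops 110 mm above the bench), 33 mm either side of its middle; origin under its middle. Not to be touched
- spare_piece: a loose black top piece 28 by 24 by 16 mm lying on the bench; origin under its middle; leave alone
- hammer: a hammer lying on the bench; leave alone
- glue_jar: closed jar, 64 mm across, 90 mm high; leave alone
- brush: a brush lying on the bench; leave alone
- shoe_last: wooden shoe last, about 215 mm long, 90 mm high; leave alone

How it is judged:
By the outcome, as a careful person would: the job done as asked, in the order asked, and still so for the second after the job is handed in, with the robot touching nothing.
It also fails if it takes over 61 s, if anything falls off the work surface, if the arm or the gripper's body presses on something with over 40 N, if the wrist force passes 120 N, or if a joint passes its speed limit or range.

## Working session

There is one attempt and no reset: what is moved stays moved. The work goes in short steps, Python scripts to look and compute and a tool call to move; the robot and the scene stay as the last step left them, time stands still between calls to the robot, and variables do not carry over. Pictures are saved under pics/ and viewed, and the job is handed in when it is done.

Besides the shell and the picture viewer there is one more tool, called as name(argument=value, ...) on one line, values as JSON. step_arm: Moves the arm, as the interface text tells. Its arguments: {"type":"object","properties":{"increments":{"type":"array","items":{"type":"array"}},"force":{"type":"number"}},"required":["increments"]}

```bash
mkdir -p pics
cat > h.py <<'E'
import numpy as np, cv2
from plant import r
def cap(n,f=None):
    c=r.capture(n)
    if f: cv2.imwrite('pics/'+f+'.png',c['color'][:,:,::-1])
    return c
def ray(c,u,v):
    K=np.array(c['intrinsics']);x=(u-K[0,2])/K[0,0];y=(v-K[1,2])/K[1,1]
    a,b=x,y
    for _ in range(20):
        s=1+c['k1']*(a*a+b*b);a,b=x/s,y/s
    R=cv2.Rodrigues(np.array(c['rvec'],float))[0];t=np.array(c['tvec'],float).ravel()
    return -R.T@t,R.T@np.array([a,b,1])
def onz(c,u,v,z):
    o,d=ray(c,u,v);return o+d*(z-o[2])/d[2]
def proj(c,P):
    R=cv2.Rodrigues(np.array(c['rvec'],float))[0];t=np.array(c['tvec'],float).ravel()
    p=R@np.array(P)+t;a,b=p[:2]/p[2];s=1+c['k1']*(a*a+b*b);K=np.array(c['intrinsics'])
    return K[0,0]*a*s+K[0,2],K[1,1]*b*s+K[1,2]
E
python3 - <<'E'
from h import *
for n in('scene','top'):
    c=cap(n,n+'0');K=np.array(c['intrinsics']);print(K[0,0],K[1,1],K[0,2],K[1,2],c['k1'],ray(c,256,192))
print(r.get_state(),r.grip_depth)
E
```

```text
427.29733794824506 427.29733794824506 249.99204595247446 189.94599068004078 -0.16554094257164245 (array([ 1.415483  , -0.17237039,  1.31032403]), array([-0.54572006,  0.14045592, -0.82624607]))
383.11634934057537 383.11634934057537 252.98068114844511 189.99223174086956 0.014093269669023193 (array([ 0.46253673, -0.00350504,  1.12741996]), array([ 0.12702914, -0.00178869, -0.99194252]))
{'time_s': 0.1, 'joints': array([-5.07008008e+01,  2.05871819e+01,  6.39589012e-01, -1.74547644e-02,
       -7.01350524e+01, -1.65075383e+01]), 'qd': array([ 0.04735959, -0.03834206,  0.17570736,  0.04960342, -0.0361954 ,
       -0.07068509]), 'joint_torque': array([-3.94386749e-03, -5.84162951e+01,  2.93747771e+01,  7.01545537e+00,
        1.01248693e-02, -7.91937191e-05]), 'tcp_pos': array([ 0.26129994, -0.62190876,  0.22572324]), 'eef_rot': array([ 1.79916098e+02, -7.75191628e-03, -1.57214276e+02]), 'contact_force': array([ 0.94472836,  0.55885192, -0.03557842]), 'moment': array([ 0.01333639, -0.00950321,  0.02530972]), 'gripper_width': 0.0875364834818579} 0.0188
```

View pics/scene0.png

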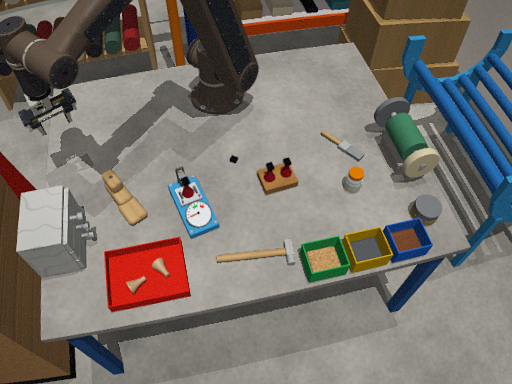

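View pics/top0.png

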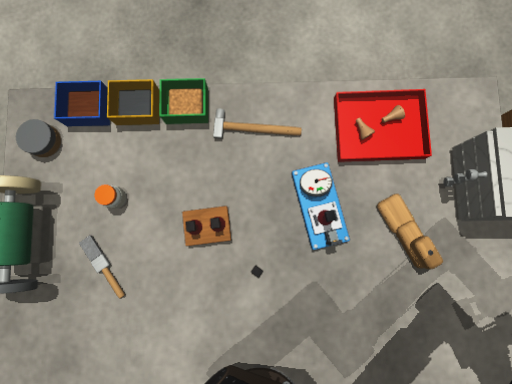

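Run:
```python
from h import *
cs=r.capture('scene');ct=r.capture('top')
for c,n,(u0,v0,w,h),s in((cs,'s',(160,155,70,85),7),(ct,'t',(280,155,80,100),6)):
    I=c['color'];cv2.imwrite(f'pics/crop_{n}.png',cv2.resize(I[v0:v0+h,u0:u0+w,::-1],None,fx=s,fy=s,interpolation=cv2.INTER_CUBIC))
    H=cv2.cvtColor(I,cv2.COLOR_RGB2HSV)
    m=cv2.inRange(H,(95,120,80),(115,255,255));k=np.zeros_like(m);k[v0:v0+h,u0:u0+w]=m[v0:v0+h,u0:u0+w]
    p=np.argwhere(k)[:,::-1].astype(np.float32);print(n,len(p))
    # top-face points at z=.03
    w3=np.array([onz(c,u,v,.03)[:2] for u,v in p],np.float32)
    rc=cv2.minAreaRect(w3);print(rc);print(cv2.boxPoints(rc))
```

```text
s 685
((0.5737183094024658, -0.1882266104221344), (0.24547798931598663, 0.10964425653219223), 12.627463340759277)
[[ 0.4419634  -0.1615626 ]
 [ 0.46593282 -0.2685548 ]
 [ 0.7054732  -0.21489061]
 [ 0.6815038  -0.10789841]]
t 1325
((0.5597830414772034, -0.18768340349197388), (0.2329782098531723, 0.11020491272211075), 12.762516021728516)
[[ 0.4339992  -0.15967597]
 [ 0.4583446  -0.26715815]
 [ 0.6855669  -0.21569084]
 [ 0.6612215  -0.10820866]]
```

View pics/crop_s.png

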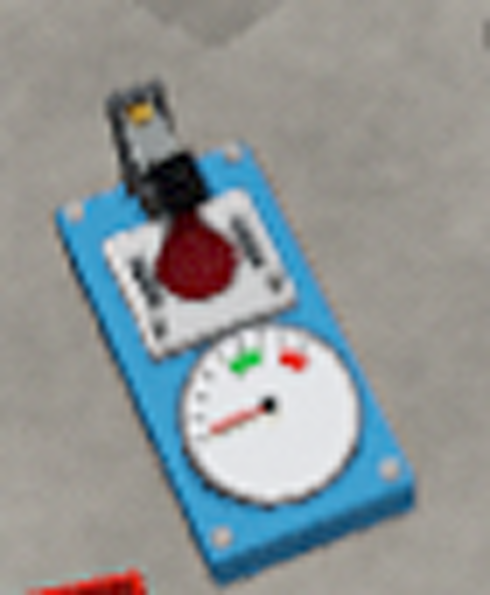

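View pics/crop_t.png

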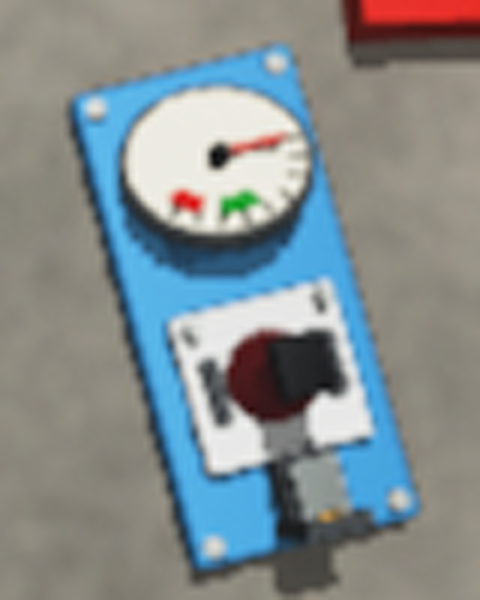

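Run:
```python
from h import *
cs=r.capture('scene');ct=r.capture('top')
S=lambda x,y:((x+.5)/7-.5+160,(y+.5)/7-.5+155)
T=lambda x,y:((x+.5)/6-.5+280,(y+.5)/6-.5+155)
for s,t in (((75,210),(213,547)),((233,152),(399,500)),((390,469),(276,63)),((221,538),(95,108))):
    for z in (.03,.032):pass
    a=onz(cs,*S(*s),.031);b=onz(ct,*T(*t),.031);print('a',a,b,a-b)
def tri(s,t):
    o,d=ray(cs,*s);p,e=ray(ct,*t);A=np.array([d,-e]).T
    k=np.linalg.lstsq(A,p-o,rcond=None)[0];return o+d*k[0],p+e*k[1]
print('hub',tri(S(269,405),T(219,156)))
# black top piece
for c,n,(u0,v0,w,h),z in((cs,'s',(160,155,70,85),.127),(ct,'t',(280,155,80,100),.127)):
    I=c['color'].max(2)[v0:v0+h,u0:u0+w]
    if n=='s':print(I[20:34,16:32])
    else:print(I[50:70,40:62])
```

```text
a [ 0.46842983 -0.25540578  0.031     ] [ 0.445703   -0.16863229  0.031     ] [ 0.02272684 -0.0867735   0.        ]
a [ 0.44949134 -0.16810314  0.031     ] [ 0.46563201 -0.2571592   0.031     ] [-0.01614067  0.08905606  0.        ]
a [ 0.66002868 -0.12099378  0.031     ] [ 0.67676448 -0.20954777  0.031     ] [-0.0167358   0.08855399  0.        ]
a [ 0.68040213 -0.20883424  0.031     ] [ 0.65688826 -0.12120373  0.031     ] [ 2.35138722e-02 -8.76305032e-02 -2.22044605e-16]
hub (array([ 0.62784074, -0.17378533,  0.05923364]), array([ 0.62751567, -0.17538019,  0.05944009]))
[[ 97  52 102 154 152 154 153 158 164 142 141 143 149 152 153 155]
 [136  43  89 175 151 155 156 154 132 116  93 115 152 144 170 182]
 [165  42  81 157 157 129 130 113  58   5   5  75 158 192 200 199]
 [160  73  58  81 142  59  64  13  20   6  25  44 153 213 207 199]
 [158  91  46  63  98  25  14   5  24  25  15  12 114 192 209 206]
 [158  92  42  62  41  10  18  23  24  23  23  24  45 155 210 205]
 [152 172  39  50  67  57  37  15  27  24  25   4  24 112 192 208]
 [190 195  45  63  71  72  38  14  20  22  18   9  10 
[... 1576 characters left out ...]
0  38  37  35  35  40  65 146
  214 219 210 223]
 [ 73  73  64  53  50  39  25  35  42  41  39  37  36  35  33  37  63 112
  194 214 202 223]
 [ 70  69  63  55  54  43  27  33  42  40  38  38  36  33  30  40  68 121
  197 226 220 223]
 [ 69  68  64  57  53  46  32  31  39  37  34  32  61 135 139  84 103 162
  220 233 223 213]
 [ 67  67  63  58  53  50  39  30  33  39  40  59 143 216 218 191 195 216
  232 233 216 203]
 [ 68  64  60  55  54  52  47  43  44  48  56 136 212 232 232 232 232 232
  232 232 219 211]
 [137  65  59  54  53  54  53  54  53  57  80 183 232 232 232 232 232 232
  232 232 227 221]
 [212 164 108  57  56  56  61  66  83  98 115 192 231 231 231 232 232 232
  232 232 232 221]]
```

Run:
```python
from h import *
cs=r.capture('scene');ct=r.capture('top')
S=lambda x,y:((x+.5)/7-.5+160,(y+.5)/7-.5+155)
o=np.array([.5263,-.1969]);a=np.radians(12.65);X=np.array([np.cos(a),np.sin(a)]);Y=np.array([-X[1],X[0]])
for c,n,(u0,v0,w,h),s in((cs,'s',(160,155,70,85),10),(ct,'t',(300,190,50,50),14)):
    I=cv2.resize(c['color'][v0:v0+h,u0:u0+w,::-1],None,fx=s,fy=s,interpolation=cv2.INTER_CUBIC)
    if n=='s': I=I[100:450]
    I=cv2.convertScaleAbs(I,alpha=2)
    for z in(.127,.111):
        P=[proj(c,[*(o+X*i*.014+Y*j*.012),z]) for i,j in((1,1),(1,-1),(-1,-1),(-1,1))]
        q=np.array([[(u-u0+.5)*s-.5,(v-v0+.5)*s-.5-(100 if n=='s' else 0)] for u,v in P]).astype(np.int32)
        cv2.polylines(I,[q],True,(0,255,0) if z>.12 else (0,255,255),1)
    cv2.imwrite(f'pics/chk_{n}.png',I)
```

```text
(no output)
```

View pics/chk_s.png

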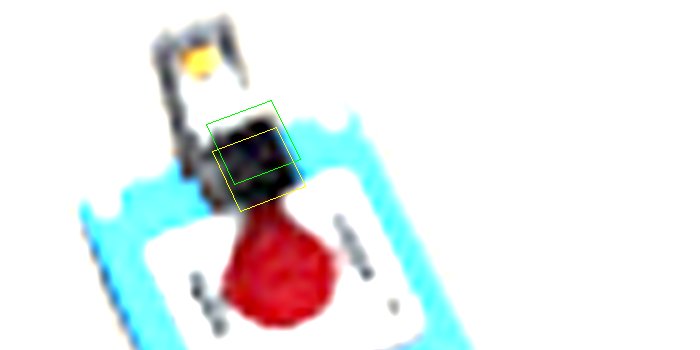

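View pics/chk_t.png

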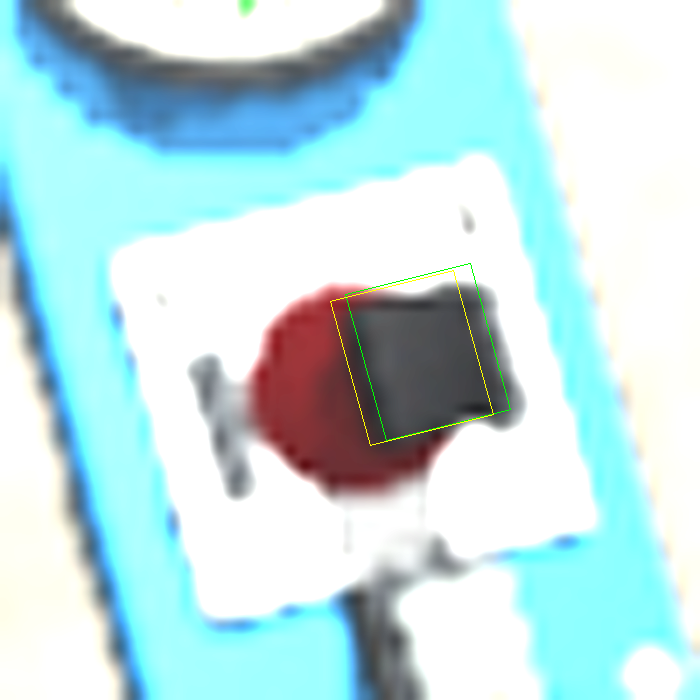

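```bash
cat >> h.py <<'E'
from scipy.spatial.transform import Rotation as Ro
def inc(p,yaw):
    s=r.get_state();R=Ro.from_euler('xyz',s['eef_rot'],degrees=True);T=Ro.from_euler('xyz',[180,0,yaw],degrees=True)
    print('shift',np.round(R.inv().apply(np.array(p)-s['tcp_pos']),4),'rot',np.round((R.inv()*T).as_rotvec(),4))
def st():
    s=r.get_state();print(s['time_s'],np.round(s['tcp_pos'],4),np.round(s['eef_rot'],2),'F',np.round(s['contact_force'],2),'M',np.round(s['moment'],2),'w',round(s['gripper_width'],4))
E
python3 -c "
from h import *
inc([.526,-.197,.16],-167.35);st()"
```

```text
shift [-0.4086  0.2895  0.0665] rot [ 0.0002 -0.      0.177 ]
0.4 [ 0.2615 -0.6222  0.2264] [ 179.99    0.   -157.21] F [ 0.23 -0.09  0.42] M [-0.   -0.03 -0.03] w 0.088
```

step_arm(increments=[[[-0.041,0.029,0],[0,0,0.04],1],[[-0.082,0.058,0],[0,0,0.08],1],[[-0.123,0.087,0],[0,0,0.12],1],[[-0.164,0.116,0],[0,0,0.16],1],[[-0.205,0.145,0],[0,0,0.177],1],[[-0.246,0.174,0],[0,0,0.177],1],[[-0.287,0.203,0],[0,0,0.177],1],[[-0.328,0.232,0],[0,0,0.177],1],[[-0.369,0.261,0.02],[0,0,0.177],1],[[-0.4086,0.2895,0.04],[0,0,0.177],1]], force=30)

```text
time_s: 1.4
tcp_pos: [0.5233, -0.2019, 0.1904]
eef_rot: [-180.0, 0.1, -167.3]
contact_force: [0.2, 0.0, -0.2]
gripper_width: 0.0135
```

Run:
```python
from h import *
st();inc([.526,-.197,.15],-167.35)
cs=cap('scene','s1');ct=cap('top','t1')
for c,n,(u0,v0,w,h) in((cs,'s',(150,100,90,120)),(ct,'t',(280,155,90,100))):
    cv2.imwrite(f'pics/c1_{n}.png',cv2.resize(c['color'][v0:v0+h,u0:u0+w,::-1],None,fx=5,fy=5,interpolation=cv2.INTER_CUBIC))
```

```text
1.4 [ 0.5233 -0.2019  0.1904] [-1.7995e+02  1.5000e-01 -1.6732e+02] F [ 0.18  0.04 -0.22] M [-0.09 -0.13  0.03] w 0.0135
shift [-0.0036  0.0042  0.0404] rot [-0.0008  0.0026  0.0004]
```

View pics/c1_s.png

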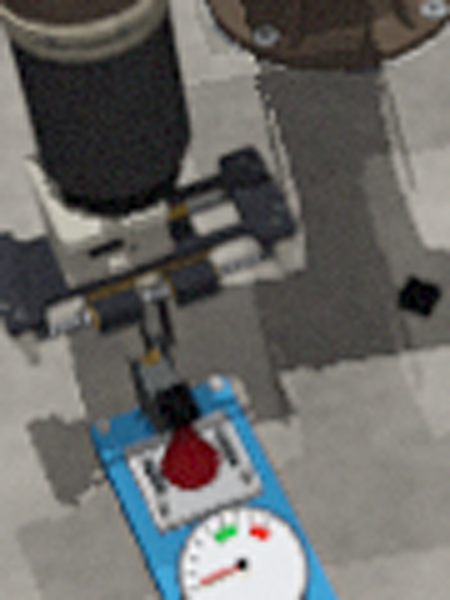

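View pics/t1.png

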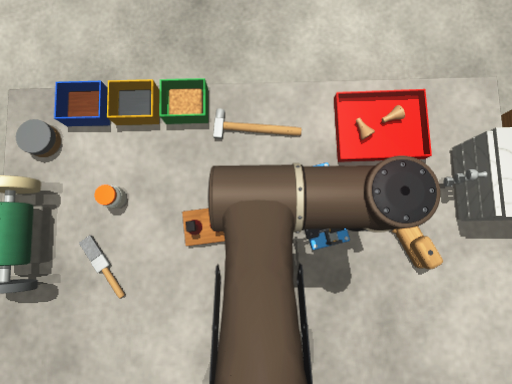

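step_arm(increments=[[[0,0,0.015],[0,0,0],1],[[0,0,0.03],[0,0,0],1],[[0,0,0.04],[0,0,0],1],[[0,0,0.045],[0,0,0],1],[[0,0,0.045],[0,0,0],1]])

```text
time_s: 2.0
tcp_pos: [0.5216, -0.204, 0.1443]
eef_rot: [180.0, -0.1, -167.4]
contact_force: [-0.1, -0.5, -0.3]
gripper_width: 0.0007
```

Run:
```python
from h import *
st();inc([.526,-.197,.131],-167.35)
cs=cap('scene','s2')
for c,n,(u0,v0,w,h) in((cs,'s',(165,140,60,50)),):
    cv2.imwrite(f'pics/c2_{n}.png',cv2.resize(cv2.convertScaleAbs(c['color'][v0:v0+h,u0:u0+w,::-1],alpha=2),None,fx=10,fy=10,interpolation=cv2.INTER_CUBIC))
st()
```

```text
2.0 [ 0.5216 -0.204   0.1443] [ 1.7999e+02 -5.0000e-02 -1.6737e+02] F [-0.11 -0.54 -0.29] M [-0.05  0.05 -0.01] w 0.0007
shift [-0.0059  0.0059  0.0133] rot [ 0.0002 -0.001  -0.0004]
2.05 [ 0.5219 -0.2041  0.145 ] [-179.99   -0.   -167.37] F [ 0.47 -0.33 -0.26] M [-0.04 -0.02 -0.02] w -0.0
```

View pics/c2_s.png

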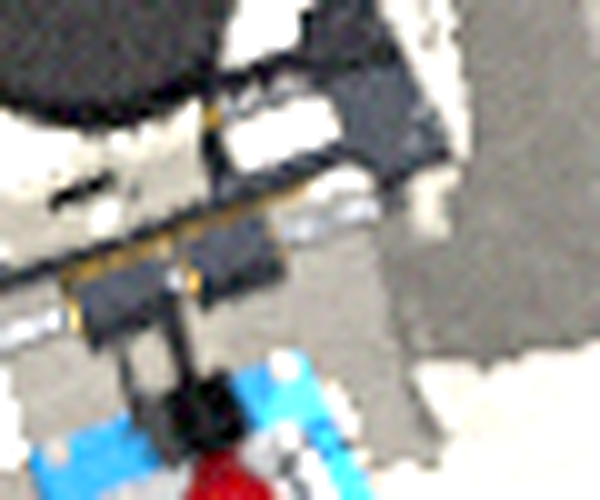

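step_arm(increments=[[[-0.0057,0.006,0],[0,0,0],1],[[-0.0057,0.006,0.004],[0,0,0],1],[[-0.0057,0.006,0.008],[0,0,0],1],[[-0.0057,0.006,0.01],[0,0,0],1],[[-0.0057,0.006,0.012],[0,0,0],1],[[-0.0057,0.006,0.012],[0,0,0],1]])

```text
time_s: 2.65
tcp_pos: [0.5259, -0.1967, 0.1324]
eef_rot: [180.0, -0.0, -167.4]
contact_force: [-0.6, 0.1, -0.5]
gripper_width: 0.0003
```

Run:
```python
from h import *
st()
cs=cap('scene','s3')
for c,n,(u0,v0,w,h) in((cs,'s',(165,140,60,50)),):
    cv2.imwrite(f'pics/c3_{n}.png',cv2.resize(cv2.convertScaleAbs(c['color'][v0:v0+h,u0:u0+w,::-1],alpha=2),None,fx=10,fy=10,interpolation=cv2.INTER_CUBIC))
st()
```

```text
2.65 [ 0.5259 -0.1967  0.1324] [ 1.7999e+02 -3.0000e-02 -1.6735e+02] F [-0.57  0.06 -0.53] M [ 0.03 -0.03  0.01] w 0.0003
2.7 [ 0.5261 -0.1967  0.1326] [ 1.8000e+02 -2.0000e-02 -1.6735e+02] F [0.11 0.32 1.14] M [ 0.01 -0.07 -0.02] w 0.0007
```

View pics/c3_s.png

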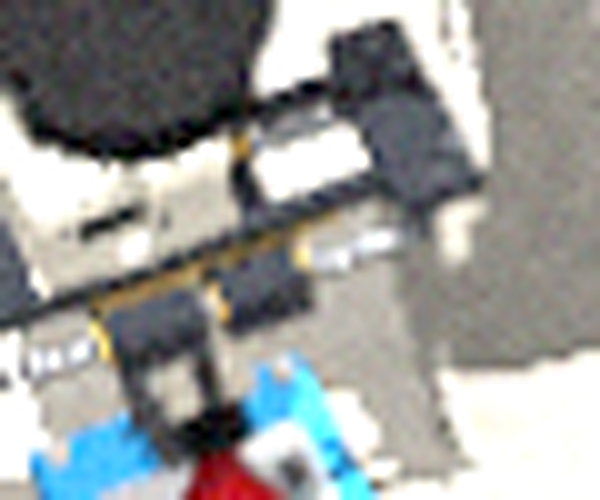

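Run:
```python
from h import *
c=cap('scene');
for z in (.106,.122,.1325,.15,.18,.2):
    u,v=proj(c,[.526,-.197,z]);print(z,(u-165+.5)*10,(v-140+.5)*10)
u0,v0=165,140
cv2.imwrite('pics/c4.png',cv2.resize(cv2.convertScaleAbs(c['color'][150:195,170:215,::-1],alpha=4),None,fx=13,fy=13,interpolation=cv2.INTER_NEAREST))
```

```text
0.106 210.72370450947489 427.51027307700497
0.122 205.09670292785813 400.49884475741095
0.1325 201.35451341989153 382.5116675635695
0.15 195.02871206570035 352.06327551731647
0.18 183.91949473389957 298.45922168875404
0.2 176.32179494798805 261.701591970139
```

View pics/c4.png

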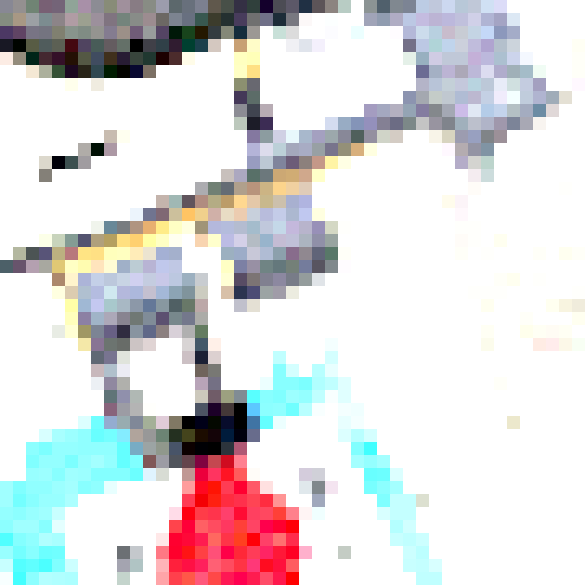

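Run:
```python
from h import *
c=cap('scene')
cv2.imwrite('pics/c5.png',cv2.resize(c['color'][150:195,165:220,::-1],None,fx=13,fy=13,interpolation=cv2.INTER_CUBIC))
st()
```

```text
2.8 [ 0.5262 -0.1967  0.1328] [-180.      0.   -167.35] F [-0.67  0.38  0.07] M [ 0.02 -0.01 -0.02] w 0.0003
```

View pics/c5.png

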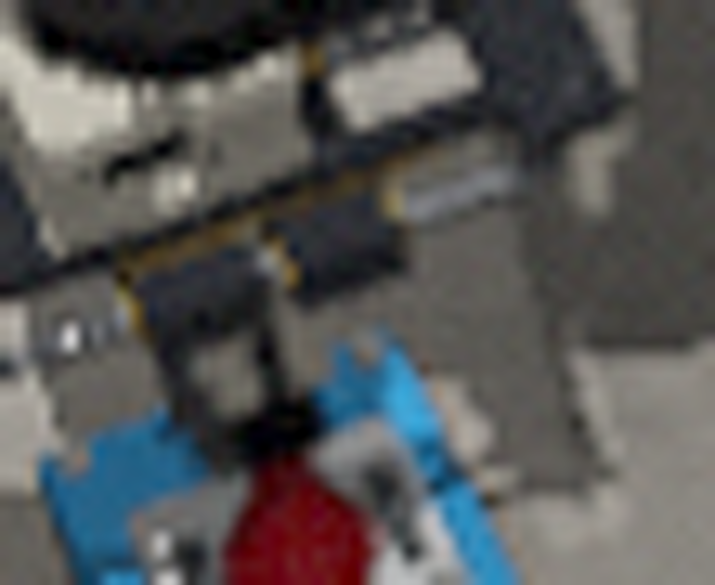

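step_arm(increments=[[[0,0,0.0006],[0,0,0],1],[[0,0,0.0012],[0,0,0],1],[[0,0,0.0018],[0,0,0],1],[[0,0,0.0024],[0,0,0],1],[[0,0,0.003],[0,0,0],1],[[0,0,0.0035],[0,0,0],1],[[0,0,0.004],[0,0,0],1]])

```text
time_s: 3.5
tcp_pos: [0.5262, -0.1967, 0.1287]
eef_rot: [-180.0, -0.0, -167.3]
contact_force: [-0.4, -0.6, 0.8]
gripper_width: 0.0003
```

step_arm(increments=[[[0,0,0.0004],[0,0,0],1],[[0,0,0.0008],[0,0,0],1],[[0,0,0.0012],[0,0,0],1],[[0,0,0.0016],[0,0,0],1],[[0,0,0.002],[0,0,0],1]])

```text
time_s: 4.0
tcp_pos: [0.5269, -0.1969, 0.128]
eef_rot: [-179.9, 0.1, -167.3]
contact_force: [-2.1, 0.6, 10.4]
gripper_width: 0.0003
```

step_arm(increments=[[[0,0,0.0004],[0,0,0],1],[[0,0,0.0008],[0,0,0],1],[[0,0,0.0012],[0,0,0],1],[[0,0,0.0016],[0,0,0],1],[[0,0,0.002],[0,0,0],1],[[0,0,0.0024],[0,0,0],1],[[0,0,0.0028],[0,0,0],1]])

```text
time_s: 4.7
tcp_pos: [0.5273, -0.1971, 0.1262]
eef_rot: [-179.9, 0.1, -167.3]
contact_force: [-4.0, 2.4, 15.1]
gripper_width: 0.0006
```

step_arm(increments=[[[0,0,0.0004],[0,0,0],1],[[0,0,0.0008],[0,0,0],1],[[0,0,0.0012],[0,0,0],1],[[0,0,0.0016],[0,0,0],1],[[0,0,0.002],[0,0,0],1],[[0,0,0.0024],[0,0,0],1],[[0,0,0.0028],[0,0,0],1],[[0,0,0.0032],[0,0,0],1]])

```text
time_s: 5.5
tcp_pos: [0.5273, -0.1971, 0.123]
eef_rot: [-179.9, 0.1, -167.3]
contact_force: [-3.9, 0.8, 16.5]
gripper_width: 0.0002
```

Sliding at about 16 N as expected; continuing gently.

step_arm(increments=[[[0,0,0.0004],[0,0,0],1],[[0,0,0.0008],[0,0,0],1],[[0,0,0.0012],[0,0,0],1],[[0,0,0.0016],[0,0,0],1],[[0,0,0.002],[0,0,0],1],[[0,0,0.0023],[0,0,0],1],[[0,0,0.0026],[0,0,0],1]])

```text
time_s: 6.2
tcp_pos: [0.5275, -0.1971, 0.1207]
eef_rot: [-179.9, 0.2, -167.3]
contact_force: [-4.4, 1.7, 18.9]
gripper_width: 0.0006
```

step_arm(increments=[[[0,0,0.0003],[0,0,0],1],[[0,0,0.0006],[0,0,0],1],[[0,0,0.0009],[0,0,0],1],[[0,0,0.0012],[0,0,0],1],[[0,0,0.0015],[0,0,0],1],[[0,0,0.0018],[0,0,0],1]])

```text
time_s: 6.8
tcp_pos: [0.5279, -0.1973, 0.12]
eef_rot: [-179.8, 0.2, -167.3]
contact_force: [-5.8, 2.3, 24.9]
gripper_width: 0.0005
```

step_arm(increments=[[[0,0,0.0003],[0,0,0],1],[[0,0,0.0006],[0,0,0],1],[[0,0,0.0009],[0,0,0],1],[[0,0,0.0012],[0,0,0],1],[[0,0,0.0012],[0,0,0],1],[[0,0,0.0012],[0,0,0],1]])

```text
time_s: 7.4
tcp_pos: [0.5282, -0.1975, 0.1195]
eef_rot: [-179.8, 0.3, -167.2]
contact_force: [-6.8, 3.1, 29.2]
gripper_width: 0.0004
```

step_arm(increments=[[[0,0,-0.002],[0,0,0],1],[[0,0,-0.004],[0,0,0],1],[[0,0,-0.006],[0,0,0],1],[[0,0,-0.008],[0,0,0],1],[[0,0,-0.012],[0,0,0],1],[[0,0,-0.02],[0,0,0],1],[[0,0,-0.028],[0,0,0],0.4],[[0,0,-0.028],[0,0,0],0.4],[[0,0,-0.028],[0,0,0],0.4],[[0,0,-0.028],[0,0,0],0.4]])

```text
time_s: 8.4
tcp_pos: [0.526, -0.1966, 0.1429]
eef_rot: [180.0, -0.0, -167.4]
contact_force: [0.2, 0.0, 0.7]
gripper_width: 0.0268
```

Run:
```python
from h import *
st()
c=cap('scene');inc([.526,-.197,.104],-167.35)
cv2.imwrite('pics/c6.png',cv2.resize(c['color'][145:240,160:225,::-1],None,fx=8,fy=6,interpolation=cv2.INTER_CUBIC))
```

```text
8.4 [ 0.526  -0.1966  0.1429] [ 1.7999e+02 -2.0000e-02 -1.6735e+02] F [0.24 0.04 0.68] M [0.04 0.04 0.01] w 0.0268
shift [ 0.     -0.0004  0.0388] rot [ 0.0002 -0.0005 -0.    ]
```

View pics/c6.png

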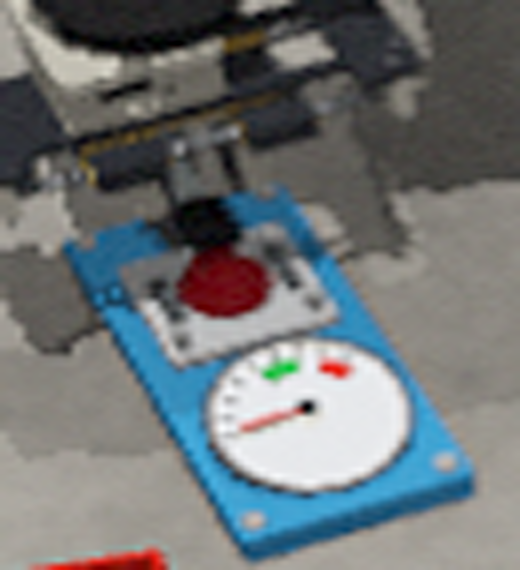

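step_arm(increments=[[[0,0,0],[0,0,0],0.4],[[0,0,0],[0,0,0],0.4],[[0,0,0.006],[0,0,0],0.4],[[0,0,0.012],[0,0,0],0.4]])

```text
time_s: 8.85
tcp_pos: [0.5262, -0.1966, 0.1306]
eef_rot: [180.0, 0.0, -167.4]
contact_force: [-0.8, -0.2, 0.1]
gripper_width: 0.0523
```

step_arm(increments=[[[0,0,0.005],[0,0,0],0.4],[[0,0,0.01],[0,0,0],0.4],[[0,0,0.015],[0,0,0],0.4],[[0,0,0.02],[0,0,0],0.4],[[0,0,0.025],[0,0,0],0.4],[[0,0,0.03],[0,0,0],0.4],[[0,0,0.034],[0,0,0],0.4],[[0,0,0.034],[0,0,0],0.4],[[0,0,0.034],[0,0,0],0.4]])

```text
time_s: 9.75
tcp_pos: [0.5262, -0.1967, 0.0971]
eef_rot: [-180.0, -0.0, -167.3]
contact_force: [0.2, -0.0, 0.0]
gripper_width: 0.0525
```

Run:
```python
from h import *
st()
c=cap('scene')
cv2.imwrite('pics/c7.png',cv2.resize(c['color'][145:240,160:225,::-1],None,fx=8,fy=6,interpolation=cv2.INTER_CUBIC))
```

```text
9.75 [ 0.5262 -0.1967  0.0971] [-1.8000e+02 -1.0000e-02 -1.6734e+02] F [ 0.25 -0.02  0.02] M [ 0.02 -0.04  0.01] w 0.0525
```

View pics/c7.png

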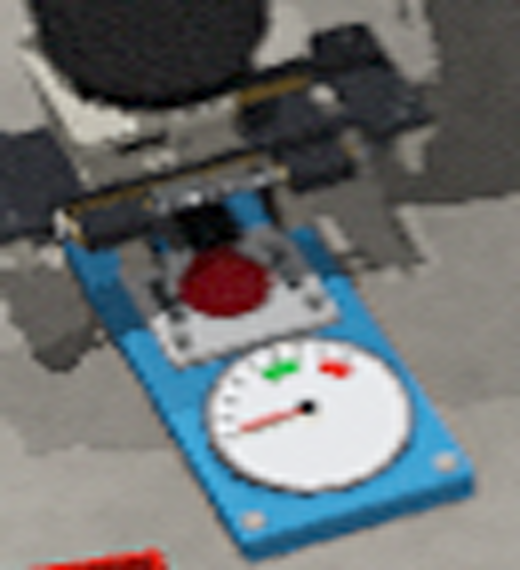

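step_arm(increments=[[[0,0,0],[0,0,0],0.6],[[0,0,0],[0,0,0],0.65],[[0,0,0],[0,0,0],0.7],[[0,0,0],[0,0,0],0.75],[[0,0,0],[0,0,0],0.8],[[0,0,0],[0,0,0],0.8]], force=6)

```text
time_s: 10.4
tcp_pos: [0.5263, -0.1968, 0.0973]
eef_rot: [-180.0, 0.0, -167.3]
contact_force: [0.3, -1.6, 0.4]
gripper_width: 0.0241
```

Run:
```python
from h import *
st()
```

```text
10.4 [ 0.5263 -0.1968  0.0973] [-1.7998e+02  1.0000e-02 -1.6735e+02] F [ 0.31 -1.56  0.44] M [-0.69 -0.07  0.03] w 0.0241
```

step_arm(increments=[[[0,0,0],[0,0,0],1],[[0,0,0],[0,0,0],1],[[0,0,0],[0,0,0],1],[[0,0,0],[0,0,0],1]], force=45)

```text
time_s: 10.8
tcp_pos: [0.5263, -0.1967, 0.0973]
eef_rot: [-180.0, 0.0, -167.3]
contact_force: [0.1, -2.3, 1.6]
gripper_width: 0.0232
```

Run:
```python
from h import *
st()
```

```text
10.8 [ 0.5263 -0.1967  0.0973] [-1.7999e+02  1.0000e-02 -1.6735e+02] F [ 0.08 -2.3   1.63] M [-0.91 -0.1   0.05] w 0.0232
```

step_arm(increments=[[[0,0,-0.0004],[0,0,0],1],[[0,0,-0.0008],[0,0,0],1],[[0,0,-0.0012],[0,0,0],1],[[0,0,-0.0016],[0,0,0],1],[[0,0,-0.002],[0,0,0],1],[[0,0,-0.002],[0,0,0],1]])

```text
time_s: 11.4
tcp_pos: [0.5262, -0.1967, 0.0992]
eef_rot: [-180.0, -0.0, -167.4]
contact_force: [0.7, -2.4, -1.4]
gripper_width: 0.0234
```

Run:
```python
from h import *
st()
```

```text
11.4 [ 0.5262 -0.1967  0.0992] [-180.     -0.   -167.35] F [ 0.67 -2.4  -1.41] M [-1.25 -0.35 -0.  ] w 0.0234
```

Free lift so far (about 2 N). Continue in 2 mm steps.

step_arm(increments=[[[0,0,-0.0004],[0,0,0],1],[[0,0,-0.0008],[0,0,0],1],[[0,0,-0.0012],[0,0,0],1],[[0,0,-0.0016],[0,0,0],1],[[0,0,-0.002],[0,0,0],1],[[0,0,-0.002],[0,0,0],1]])

```text
time_s: 12.0
tcp_pos: [0.5262, -0.1967, 0.1012]
eef_rot: [-180.0, 0.0, -167.4]
contact_force: [1.0, -3.9, -2.2]
gripper_width: 0.0235
```

step_arm(increments=[[[0,0,-0.0004],[0,0,0],1],[[0,0,-0.0008],[0,0,0],1],[[0,0,-0.0012],[0,0,0],1],[[0,0,-0.0016],[0,0,0],1],[[0,0,-0.002],[0,0,0],1],[[0,0,-0.002],[0,0,0],1]])

```text
time_s: 12.6
tcp_pos: [0.5262, -0.1967, 0.1032]
eef_rot: [-180.0, -0.0, -167.3]
contact_force: [0.4, -3.8, -1.0]
gripper_width: 0.0235
```

Run:
```python
from h import *
st()
c=cap('scene')
cv2.imwrite('pics/c8.png',cv2.resize(c['color'][145:240,160:225,::-1],None,fx=8,fy=6,interpolation=cv2.INTER_CUBIC))
```

```text
12.6 [ 0.5262 -0.1967  0.1032] [-180.     -0.   -167.35] F [ 0.44 -3.81 -0.98] M [-1.22 -0.35  0.06] w 0.0235
```

View pics/c8.png

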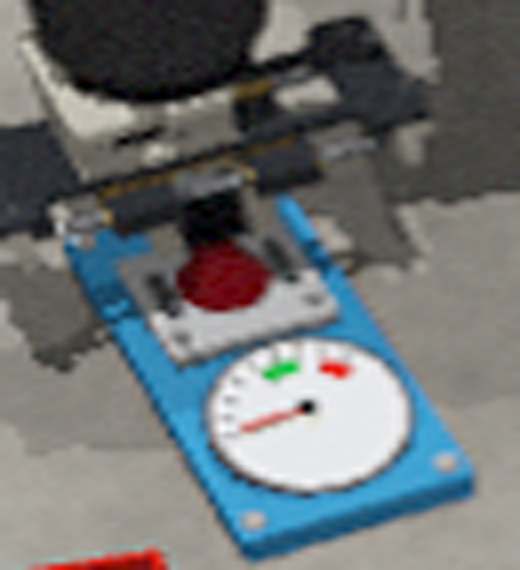

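step_arm(increments=[[[0,0,-0.0004],[0,0,0],1],[[0,0,-0.0008],[0,0,0],1],[[0,0,-0.0012],[0,0,0],1],[[0,0,-0.0016],[0,0,0],1],[[0,0,-0.002],[0,0,0],1],[[0,0,-0.002],[0,0,0],1]])

```text
time_s: 13.25
tcp_pos: [0.5261, -0.1966, 0.1052]
eef_rot: [180.0, 0.0, -167.4]
contact_force: [1.3, -3.4, -1.9]
gripper_width: 0.0237
```

step_arm(increments=[[[0,0,-0.0004],[0,0,0],1],[[0,0,-0.0008],[0,0,0],1],[[0,0,-0.0012],[0,0,0],1],[[0,0,-0.0016],[0,0,0],1],[[0,0,-0.002],[0,0,0],1],[[0,0,-0.002],[0,0,0],1]])

```text
time_s: 13.85
tcp_pos: [0.5259, -0.1966, 0.107]
eef_rot: [180.0, -0.0, -167.4]
contact_force: [0.8, -3.1, -5.3]
gripper_width: 0.0235
```

Run:
```python
from h import *
st()
c=cap('scene')
cv2.imwrite('pics/c9.png',cv2.resize(c['color'][145:240,160:225,::-1],None,fx=8,fy=6,interpolation=cv2.INTER_CUBIC))
```

```text
13.85 [ 0.5259 -0.1966  0.107 ] [ 1.7999e+02 -2.0000e-02 -1.6736e+02] F [ 0.83 -3.14 -5.26] M [-1.38 -0.44 -0.02] w 0.0235
```

View pics/c9.png

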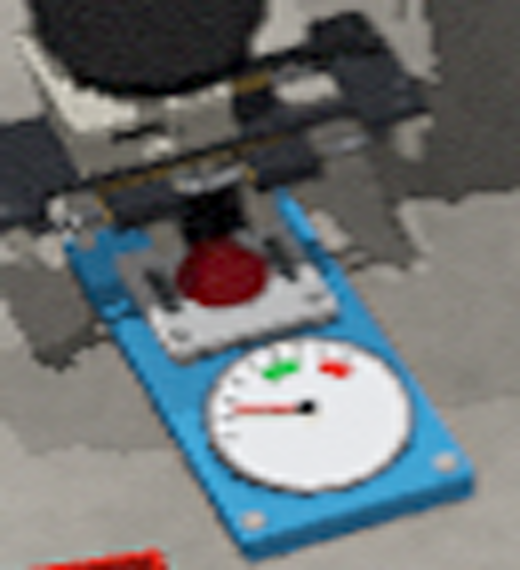

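```bash
cat >> h.py <<'E'
def gauge(c):
    a=np.radians(12.65);X=np.array([np.cos(a),np.sin(a),0]);Y=np.array([-X[1],X[0],0]);Z=np.array([0,0,1.])
    n=np.cos(.5)*Z+np.sin(.5)*X; ex=np.cos(.5)*X-np.sin(.5)*Z
    I=c['color'][:,:,:].astype(int);O=np.array([.5278,-.1966,0])+.105*X+.058*Z+.006*n
    hub=None;P=[];W=[]
    K=np.zeros(I.shape[:2]);
    for v in range(195,232):
        for u in range(180,215):
            o,d=ray(c,u,v);t=((O-o)@n)/(d@n);p=o+d*t-O;x,y=p@ex,p@Y
            R,G,B=I[v,u]
            if np.hypot(x,y)<.012 and max(R,G,B)<90: K[v,u]=1
            if .01<np.hypot(x,y)<.036 and R-max(G,B)>35: P.append((x,y));W.append(R-max(G,B))
    vs,us=np.nonzero(K);u,v=us.mean(),vs.mean();o,d=ray(c,u,v);t=((O-o)@n)/(d@n);p=o+d*t-O;h=np.array([p@ex,p@Y])
    P=np.array(P)-h;W=np.array(W,float);m=(P*W[:,None]).sum(0)
    # clockwise from -Y to -X
    print('hub off',np.round(h*1000,1),'n',len(W),'angle',round(np.arctan2(-m[0],-m[1]),3))
E
python3 -c "
from h import *
gauge(cap('scene'));st()
for f in ('s1','s3'):
    c=cap('scene');c['color']=cv2.imread('pics/%s.png'%f)[:,:,::-1];gauge(c)"
```

```text
hub off [-2.  -1.7] n 23 angle 1.988
13.95 [ 0.526  -0.1966  0.1069] [ 1.7999e+02 -2.0000e-02 -1.6736e+02] F [ 0.04 -4.26 -4.99] M [-1.4  -0.39  0.03] w 0.0234
hub off [-2.2 -0.4] n 21 angle 2.068
hub off [-2.2 -0.4] n 21 angle 2.066
```

step_arm(increments=[[[0,0,-0.0004],[0,0,0],1],[[0,0,-0.0008],[0,0,0],1],[[0,0,-0.0012],[0,0,0],1],[[0,0,-0.0016],[0,0,0],1],[[0,0,-0.002],[0,0,0],1],[[0,0,-0.002],[0,0,0],1]])

```text
time_s: 14.65
tcp_pos: [0.5258, -0.1966, 0.1089]
eef_rot: [180.0, -0.0, -167.4]
contact_force: [-0.0, -4.0, -8.3]
gripper_width: 0.0237
```

```bash
python3 -c "
from h import *
st();gauge(cap('scene','p1'))"
```

```text
14.65 [ 0.5258 -0.1966  0.1089] [ 1.7998e+02 -4.0000e-02 -1.6736e+02] F [-0.02 -3.95 -8.27] M [-1.52 -0.13 -0.  ] w 0.0237
hub off [-2.  -1.7] n 20 angle 2.12
```

```bash
sed -i 's/.01<np.hypot(x,y)<.036/.008<np.hypot(x,y)<.026/' h.py; python3 -c "
from h import *
c=cap('scene')
for f in ('s1','s3','p1'):
    c['color']=cv2.imread('pics/%s.png'%f)[:,:,::-1];gauge(c)
cv2.imwrite('pics/c10.png',cv2.resize(c['color'][190:235,180:225,::-1],None,fx=12,fy=12,interpolation=cv2.INTER_CUBIC))
"
```

```text
hub off [-2.2 -0.4] n 11 angle 1.878
hub off [-2.2 -0.4] n 11 angle 1.879
hub off [-2.  -1.7] n 12 angle 1.916
```

View pics/c10.png

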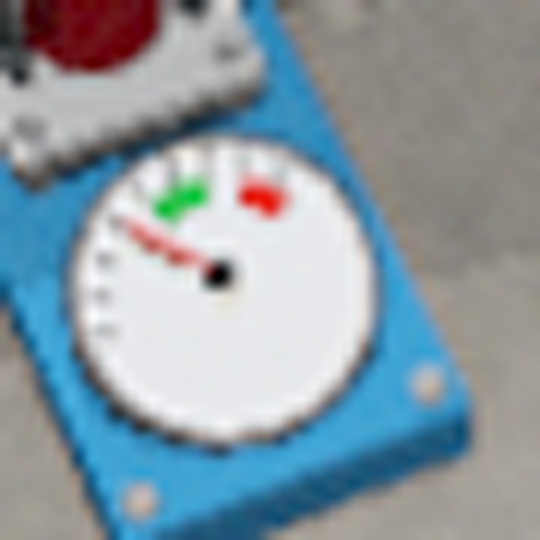

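step_arm(increments=[[[0,0,-0.0004],[0,0,0],1],[[0,0,-0.0008],[0,0,0],1],[[0,0,-0.0012],[0,0,0],1],[[0,0,-0.0016],[0,0,0],1],[[0,0,-0.002],[0,0,0],1],[[0,0,-0.0022],[0,0,0],1],[[0,0,-0.0022],[0,0,0],1]])

```text
time_s: 15.45
tcp_pos: [0.5257, -0.1966, 0.111]
eef_rot: [180.0, -0.1, -167.4]
contact_force: [-0.6, -4.6, -12.0]
gripper_width: 0.0233
```

```bash
sed -i 's/<.026/<.019/' h.py; python3 -c "
from h import *
st()
c=cap('scene','p2');gauge(c)
cv2.imwrite('pics/c11.png',cv2.resize(c['color'][190:235,180:225,::-1],None,fx=12,fy=12,interpolation=cv2.INTER_CUBIC))
for f in ('s3','p1'):
    c['color']=cv2.imread('pics/%s.png'%f)[:,:,::-1];gauge(c)
"
```

```text
15.45 [ 0.5257 -0.1966  0.111 ] [ 1.7998e+02 -5.0000e-02 -1.6736e+02] F [ -0.65  -4.61 -11.99] M [-1.71  0.42 -0.  ] w 0.0233
hub off [-2.  -1.7] n 3 angle 1.63
hub off [-2.2 -0.4] n 4 angle 0.026
hub off [-2.  -1.7] n 4 angle 0.943
```

View pics/c11.png

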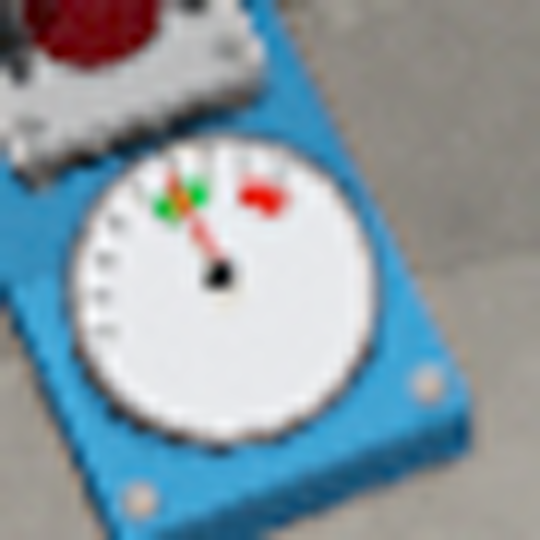

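The needle (tip at crop (175,175)) is mid-green, at the 10 N mark. Force is 12 N, i.e. 10 N beyond the nest's weight. Holding for 2.8 s.

step_arm(increments=[[[0,0,0],[0,0,0],1],[[0,0,0],[0,0,0],1],[[0,0,0],[0,0,0],1],[[0,0,0],[0,0,0],1],[[0,0,0],[0,0,0],1],[[0,0,0],[0,0,0],1],[[0,0,0],[0,0,0],1],[[0,0,0],[0,0,0],1],[[0,0,0],[0,0,0],1],[[0,0,0],[0,0,0],1]])

```text
time_s: 16.5
tcp_pos: [0.5258, -0.1966, 0.1112]
eef_rot: [180.0, -0.0, -167.4]
contact_force: [-2.5, -5.2, -11.5]
gripper_width: 0.0239
```

step_arm(increments=[[[0,0,0],[0,0,0],1],[[0,0,0],[0,0,0],1],[[0,0,0],[0,0,0],1],[[0,0,0],[0,0,0],1],[[0,0,0],[0,0,0],1],[[0,0,0],[0,0,0],1],[[0,0,0],[0,0,0],1],[[0,0,0],[0,0,0],1],[[0,0,0],[0,0,0],1],[[0,0,0],[0,0,0],1]])

```text
time_s: 17.5
tcp_pos: [0.5258, -0.1966, 0.1112]
eef_rot: [180.0, -0.0, -167.4]
contact_force: [-2.7, -4.7, -13.2]
gripper_width: 0.0236
```

step_arm(increments=[[[0,0,0],[0,0,0],1],[[0,0,0],[0,0,0],1],[[0,0,0],[0,0,0],1],[[0,0,0],[0,0,0],1],[[0,0,0],[0,0,0],1],[[0,0,0],[0,0,0],1],[[0,0,0],[0,0,0],1],[[0,0,0],[0,0,0],1]])

```text
time_s: 18.3
tcp_pos: [0.5258, -0.1966, 0.1112]
eef_rot: [180.0, -0.0, -167.4]
contact_force: [-2.5, -4.3, -12.9]
gripper_width: 0.0232
```

```bash
python3 -c "
from h import *
st()
c=cap('scene','p3');gauge(c)
cv2.imwrite('pics/c12.png',cv2.resize(c['color'][190:235,180:225,::-1],None,fx=12,fy=12,interpolation=cv2.INTER_CUBIC))
"
```

```text
18.3 [ 0.5258 -0.1966  0.1112] [ 1.7998e+02 -4.0000e-02 -1.6735e+02] F [ -2.46  -4.35 -12.93] M [-1.75  0.78  0.01] w 0.0232
hub off [-2.  -1.7] n 4 angle 1.665
```

View pics/c12.png

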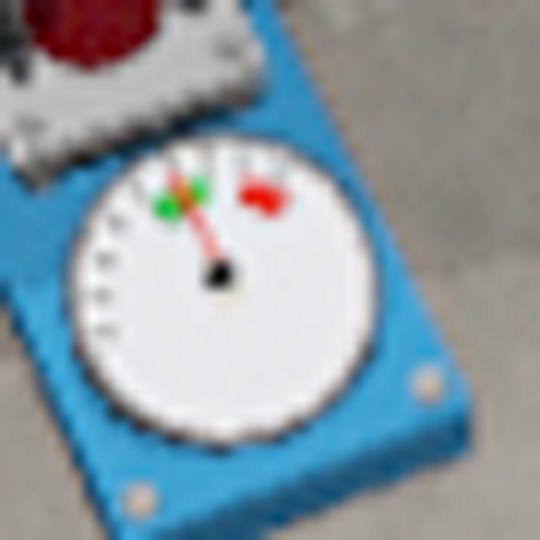

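step_arm(increments=[[[0,0,0.0005],[0,0,0],1],[[0,0,0.001],[0,0,0],1],[[0,0,0.0015],[0,0,0],1],[[0,0,0.002],[0,0,0],1],[[0,0,0.0025],[0,0,0],1],[[0,0,0.003],[0,0,0],1],[[0,0,0.0035],[0,0,0],1],[[0,0,0.004],[0,0,0],1],[[0,0,0.0045],[0,0,0],1],[[0,0,0.005],[0,0,0],1]])

```text
time_s: 19.35
tcp_pos: [0.5265, -0.1967, 0.1067]
eef_rot: [-180.0, 0.0, -167.3]
contact_force: [-3.0, -2.4, -5.6]
gripper_width: 0.0235
```

step_arm(increments=[[[0,0,0.0006],[0,0,0],1],[[0,0,0.0012],[0,0,0],1],[[0,0,0.0018],[0,0,0],1],[[0,0,0.0024],[0,0,0],1],[[0,0,0.003],[0,0,0],1],[[0,0,0.0036],[0,0,0],1],[[0,0,0.0042],[0,0,0],1],[[0,0,0.0048],[0,0,0],1],[[0,0,0.0054],[0,0,0],1],[[0,0,0.006],[0,0,0],1]])

```text
time_s: 20.35
tcp_pos: [0.5265, -0.1967, 0.1004]
eef_rot: [-180.0, 0.0, -167.3]
contact_force: [-1.1, -3.0, -2.5]
gripper_width: 0.0238
```

step_arm(increments=[[[0,0,0.0005],[0,0,0],1],[[0,0,0.001],[0,0,0],1],[[0,0,0.0015],[0,0,0],1],[[0,0,0.002],[0,0,0],1],[[0,0,0.0025],[0,0,0],1],[[0,0,0.003],[0,0,0],1],[[0,0,0.0032],[0,0,0],1],[[0,0,0.0032],[0,0,0],1],[[0,0,0.0032],[0,0,0],1]])

```text
time_s: 21.25
tcp_pos: [0.5264, -0.1967, 0.0973]
eef_rot: [-180.0, 0.0, -167.3]
contact_force: [0.3, -3.0, 0.9]
gripper_width: 0.0233
```

```bash
python3 -c "
from h import *
st()
c=cap('scene','p4')
cv2.imwrite('pics/c13.png',cv2.resize(c['color'][145:240,160:225,::-1],None,fx=8,fy=6,interpolation=cv2.INTER_CUBIC))
"
```

```text
21.25 [ 0.5264 -0.1967  0.0973] [-1.7999e+02  2.0000e-02 -1.6734e+02] F [ 0.31 -3.02  0.89] M [-1.14  0.06 -0.01] w 0.0233
```

View pics/c13.png

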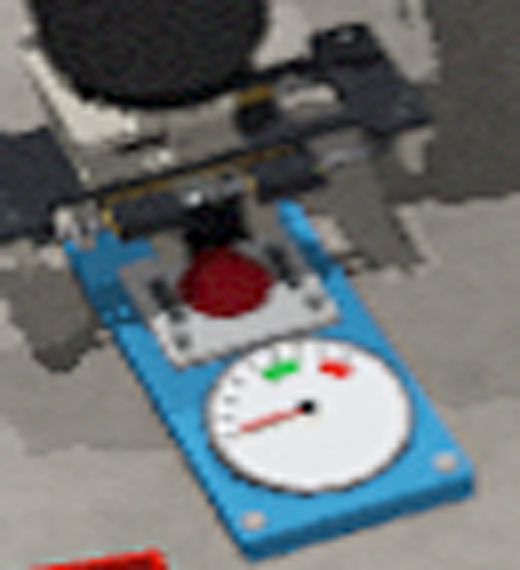

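step_arm(increments=[[[0,0,0],[0,0,0],1],[[0,0,0],[0,0,0],1],[[0,0,0],[0,0,0],0.4],[[0,0,0],[0,0,0],0.4],[[0,0,0],[0,0,0],0.4],[[0,0,0],[0,0,0],0.4],[[0,0,0],[0,0,0],0.4]], force=5)

```text
time_s: 22.0
tcp_pos: [0.5262, -0.1965, 0.0971]
eef_rot: [180.0, -0.0, -167.3]
contact_force: [-0.5, -0.7, -0.1]
gripper_width: 0.0516
```

step_arm(increments=[[[0,0,-0.006],[0,0,0],0.4],[[0,0,-0.014],[0,0,0],0.4],[[0,0,-0.024],[0,0,0],0.4],[[0,0,-0.034],[0,0,0],0.4],[[0,0,-0.044],[0,0,0],0.4],[[0,0,-0.044],[0,0,0],1],[[0,0,-0.044],[0,0,0],1],[[0,0,-0.044],[0,0,0],1],[[0,0,-0.044],[0,0,0],1],[[0,0,-0.044],[0,0,0],1]], force=30)

```text
time_s: 23.0
tcp_pos: [0.5259, -0.1966, 0.1407]
eef_rot: [180.0, -0.0, -167.4]
contact_force: [0.0, 0.2, 0.1]
gripper_width: 0.0186
```

```bash
python3 -c "
from h import *
st()"
```

```text
23.0 [ 0.5259 -0.1966  0.1407] [ 1.7999e+02 -5.0000e-02 -1.6735e+02] F [0.04 0.17 0.09] M [ 0.02 -0.    0.01] w 0.0186
```

step_arm(increments=[[[0,0,0],[0,0,0],1],[[0,0,0],[0,0,0],1],[[0,0,0.005],[0,0,0],1],[[0,0,0.01],[0,0,0],1],[[0,0,0.014],[0,0,0],1],[[0,0,0.016],[0,0,0],1],[[0,0,0.017],[0,0,0],1],[[0,0,0.0175],[0,0,0],1],[[0,0,0.0175],[0,0,0],1]])

```text
time_s: 23.9
tcp_pos: [0.5262, -0.1966, 0.1237]
eef_rot: [-180.0, 0.0, -167.3]
contact_force: [0.1, -0.7, 0.4]
gripper_width: 0.0002
```

step_arm(increments=[[[0,0,0.0004],[0,0,0],1],[[0,0,0.0008],[0,0,0],1],[[0,0,0.0012],[0,0,0],1],[[0,0,0.0016],[0,0,0],1],[[0,0,0.0019],[0,0,0],1],[[0,0,0.0019],[0,0,0],1]])

```text
time_s: 24.5
tcp_pos: [0.5265, -0.1967, 0.1223]
eef_rot: [-180.0, 0.0, -167.3]
contact_force: [-0.6, -0.4, 5.4]
gripper_width: 0.0005
```

step_arm(increments=[[[0,0,-0.003],[0,0,0],1],[[0,0,-0.01],[0,0,0],1],[[0,0,-0.03],[0,0,0],1],[[0,0,-0.06],[0,0,0],1],[[0.03,0,-0.09],[0,0,0],1],[[0.06,-0.03,-0.1],[0,0,0],1],[[0.08,-0.07,-0.1],[0,0,0],1],[[0.1,-0.11,-0.1],[0,0,0],1],[[0.12,-0.15,-0.1],[0,0,0],1],[[0.12,-0.15,-0.1],[0,0,0],1]])

```text
time_s: 25.5
tcp_pos: [0.4403, -0.3732, 0.2217]
eef_rot: [-180.0, -0.0, -167.6]
contact_force: [-0.3, -0.2, -1.8]
gripper_width: 0.0001
```

```bash
python3 -c "
from h import *
st()
c=cap('scene','p5');t=cap('top','p5t')
cv2.imwrite('pics/c14.png',np.hstack([cv2.resize(c['color'][155:240,160:230,::-1],None,fx=5,fy=5,interpolation=cv2.INTER_CUBIC),cv2.resize(t['color'][155:240,280:350,::-1],None,fx=5,fy=5,interpolation=cv2.INTER_CUBIC)]))
"
```

```text
25.5 [ 0.4403 -0.3732  0.2217] [-1.7998e+02 -5.0000e-02 -1.6759e+02] F [-0.35 -0.17 -1.84] M [0.11 0.02 0.01] w 0.0001
```

View pics/c14.png

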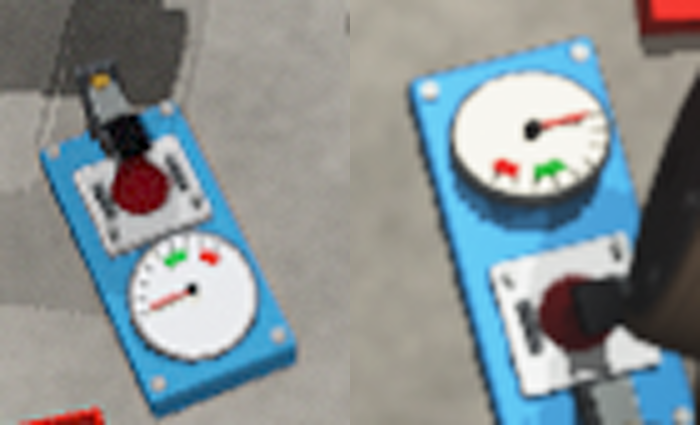

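View pics/p5.png

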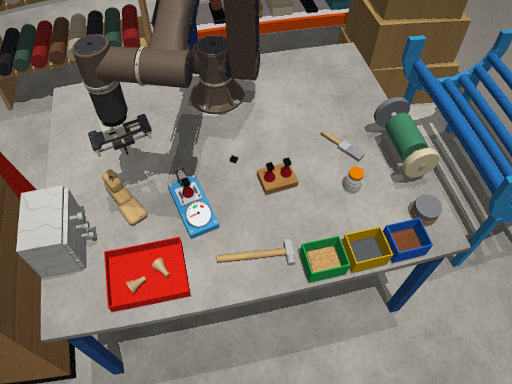

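The needle is at zero, the top piece sits on the heel, the nest is down, and the other items are where they were. The arm is clear, so I'm handing in.

step_arm(increments=[[[0,0,0],[0,0,0],1],[[0,0,0],[0,0,0],1],[[0,0,0],[0,0,0],1]])

```text
time_s: 25.9
tcp_pos: [0.4424, -0.3684, 0.222]
eef_rot: [-180.0, 0.0, -167.3]
contact_force: [0.6, 0.5, -0.4]
gripper_width: 0.0003
```

```bash
python3 -c "
from h import *
st();print(r.close_job())"
```

```text
25.9 [ 0.4424 -0.3684  0.222 ] [-1.7999e+02  2.0000e-02 -1.6726e+02] F [ 0.61  0.49 -0.36] M [ 0.02  0.01 -0.02] w 0.0003
the job is handed in; nothing more can be done
None
```

The job is done and handed in at 25.9 s; no verdict was reported.

- **Press:** I pressed the top piece home from about 6.5 mm proud. It slid at about 16 N, and the press ended at 29 N, with the buffer at about -2.4 mm.
- **Pull:** I gripped it at 45 N and pulled. About 8 mm of slack came up first, then the needle rose to mid-green. It stood there for about 3 s, at 10 to 11 N on the gauge, and every picture showed it clear of the red.
- **Release:** I lowered until the nest was down and the needle was at zero, then let go.

**Last checks:**
- A light touch of 5 N after release found the top of the piece at 0.1223 m, against 0.122 m expected for fully home. The 0.3 mm difference is about the measuring noise.
- The final pictures show the needle at zero and the other bench items where they were.
- The two cameras disagreed by about 3 mm, so I used their average, and the grip confirmed it.
- My script for reading the needle angle was thrown off by the red zone at first. I relied on the pictures and the measured force instead.

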